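# Unlatch the stock crate's gate and hold it wide

### The job

Open the barred gate of the plywood crate for a colleague who is about to load it: first squeeze the catch on the crate's corner until it is fully in (it stays in), then squeeze the catch on top of the gate and, with it squeezed, swing the gate out past its detent until it stands wide open, about square to the crate's front. Finish while still holding the gate wide open with the gripper (its spring would pull it back), and leave the other things in and around the crate where they are.

Things in the scene. Friction and masses are not known exactly. Their poses are not given: they have to be found in the camera images.
- crate: Fixed open-topped plywood crate with a barred gate in its front. Origin: centre of its underside on the table; x points from gate to back wall, y along the gate to its hinge, z up. Outside x -110 to 115, y -137 to 137, 126 mm tall (132 at the corner plate). A 14 mm base board juts out in front to x = -205. Closed gate's plane x = -100; upright hinge at x = -100, y = 105 mm.
- side_catch_post: Fixed jaw of the side catch, on the crate's top corner beside the gate's free edge: steel plate 8 mm thick in crate x, 28 wide, 50 tall, top 182 mm above table. Origin: centre of its foot; axes as the crate's. A like moving jaw stands in front of it (towards the gate): 46 mm over both outer faces when out, 34 squeezed in. A pin 12 mm tall runs forward from its foot, top 146 mm above table.
- side_catch_mid (a point): Centre between the two jaws of the side catch when it is squeezed in, 168 mm above the table (14 mm below the jaws' tops). Squeeze along the crate's x axis.
- side_catch (a joint): Travel of the side catch's moving jaw: 0 out (locked; it may start up to 2 mm in), 0.012 m fully in. Stiff, about 4 N of friction, no spring: stays where it is left. Until it is in, its pin blocks the gate catch.
- gate_catch_post: Fixed jaw of the gate catch, on the gate's top rail 96 mm from the hinge: steel plate 8 mm thick along the gate, 26 wide, 50 tall, top 180 mm above table. Origin: centre of its foot; y points along the gate to the hinge. A like moving jaw stands away from the hinge: 46 mm over both outer faces when out, 32 squeezed in. Its bolt, top 146 mm above table, runs out into a keeper on the corner.
- gate_catch_mid (a point): Centre between the two jaws of the gate catch when squeezed in, about 109 mm from the hinge axis and 168 mm above the table; turns with the gate. Squeeze along the gate (crate's y axis when shut).
- gate_catch (a joint): Travel of the gate catch's moving jaw: 0 out (bolted), 0.014 m fully squeezed. Sprung out, 3.5 N at the start to 8.4 N when fully in. Above about 0.012 the bolt is clear of its keeper; once the gate stands more than about 0.1 rad open it may be let go.
- hinge (a point): Point on the gate's upright hinge axis, 130 mm above the table.
- gate_hinge (a joint): Gate angle, rad: 0 shut, grows as it swings out in front of the crate (clockwise from above), stop at 1.75. Damped (0.2 Nms) closing spring: 0.08 Nm shut, 0.3 wide open. A sprung ball on the base board makes a detent at about 0.65 to 0.85 that takes some 6 N at the catch to pass; a gate let go beyond it swings back and rests against it at about 0.86.
- gate: The barred steel gate: 185 mm long from 5 to 190 mm from the hinge axis, 12 to 16 mm thick, rails and bars from 34 to 130 mm above the table, 0.4 kg. Origin on the hinge axis at table height; its y axis points from the free edge to the hinge, its x axis to the crate's inside when shut.
- carton_a: Bystander, to be left alone: long cardboard carton, 55 x 190 x 50 mm, standing inside the crate along its back wall. Origin: centre of its underside.
- carton_b: Bystander, to be left alone: cardboard carton, 50 x 110 x 45 mm, inside the crate. Origin: centre of its underside.
- paint_can: Bystander, to be left alone: closed paint can, 90 mm across, 110 mm tall. Origin: centre of its underside.
- tape: Bystander, to be left alone: ring-shaped roll of tape lying flat, 90 mm across, 25 mm high. Origin: centre of its underside.
- mug: Bystander, to be left alone: white mug, 80 mm across, 90 mm tall. Origin: centre of its underside.
- brush: Bystander, to be left alone: paint brush lying flat. Origin: its middle.
- screwdriver: Bystander, to be left alone: screwdriver lying flat. Origin: its middle.
- glue: Bystander, to be left alone: slim bottle, 50 mm across, 150 mm tall. Origin: centre of its underside.

How it is judged (in metres and radians):
On the way, in this order (a step that is already met when the one before it is completed fails the run):
1. the side catch is squeezed in between the fingers while the gate catch is still out and the gate shut (value of joint side_catch above 0.0095 m and contact force between the fingers and side_catch_post above 1 N and value of joint gate_catch below 0.004 m and value of joint gate_hinge below 0.05 rad), for 0.1 s.
2. then the gate catch is squeezed in between the fingers (value of joint gate_catch above 0.011 m and contact force between the fingers and gate_catch_post above 1 N and value of joint gate_hinge below 0.3 rad), for 0.1 s.
3. the gate has swung out past its detent (value of joint gate_hinge above 0.95 rad), for 0.1 s.
At the end, for the whole second after the job is handed in: The side catch is in (at least 9.5 of 12 mm), the gate stands still at more than 1.2 rad (69 degrees) open, the gripper's fingers are holding it there (more than 0.5 N on the gate or its catch), and every bystander is within 30 mm of where it was (value of joint gate_hinge above 1.2 rad and velocity of joint gate_hinge between -0.1 and 0.1 rad/s and value of joint side_catch above 0.0095 m and contact force between the fingers and gate above 0.5 N and distance of each of carton_a, carton_b, paint_can, tape, mug, brush, screwdriver, glue from where it was at the start of the episode below 0.03 m); the arm keeps its last pose, push and grip.
It fails at once if a bystander is moved more than 30 mm (distance of any of carton_a, carton_b, paint_can, tape, mug, brush, screwdriver, glue from where it was at the start of the episode above 0.03 m).
It also fails if it takes over 48 s, if anything falls off the work surface, if the arm or the gripper's body presses on something with over 40 N, if the wrist force passes 120 N, or if a joint passes its speed limit or range.

### The arm

A 7-joint arm with a two-finger parallel gripper is mounted at the origin on the work surface. World frame = base frame: x ahead of the robot, y to its left, z up, the work surface at z = 0. Lengths are in mm, angles in rad, forces in N, time in s.
With the tool pointing down it reaches from about 400 to 900 mm from the base axis. Payload 5.6 kg.
Tool frame: the origin (TCP) lies between the finger pads; the fingertips stand 11 mm ahead of it and the grasp point (between the pads) lies 8 mm behind it; x points along the fingers, y is the direction in which the jaws open and shut, and the axes are right-handed (so a half turn about x gives the same grasp; the last joint's range is limited). The gripper opens to 92 mm and grips with 3 to 60 N. Pads are 20 mm wide; open, the fingers measure 128 mm over their backs; the gripper's body (75 mm by 189 mm) begins 69 mm behind the grasp point.
Start: joints at [1.221, 0.468, -0.012, 1.603, 0.006, 1.071, -0.056], TCP at [196.265, -619.668, 225.592] pointing down, gripper open.
Joint ranges: [-2.53, 2.53], [-0.31, 2.02], [-1.57, 1.55], [0.28, 2.44], [-1.29, 4.43], [0.15, 1.84], [-2.92, 2.92]. Speed limits (rad/s): [2.57, 2.57, 3.14, 3.14, 3.14, 3.14, 3.14].

### API

Orientations are given as a rotation vector (axis times angle).
In Python, from station import ctrl gives the robot as it stands.
- The arm moves only by the shell command python3 -m pendant 'ROWS'. ROWS is text: rows parted by semicolons, each of 7 numbers parted by spaces: the turn, a rotation vector about the tool's x, y, z in units of 8 degrees (1.0 is 8 degrees), then the shift along the tool's x, y, z in units of 50 mm (1.0 is 50 mm), then the opening, from 0 (shut) to 1 (fully open). A call has 1 to 10 rows; each row is the pose to reach, as a shift and turn from the pose commanded when the call began, along the tool's axes at that moment; what a row does not reach only later rows make up. A row lasts 1/10 s, in which the tool goes at most 50 mm and 8.59 degrees, less where a joint would pass 70% of its speed; a pose out of reach is approached as far as the arm can. A call with a gripper value outside its range is refused whole. The fingers move at their own pace and stop on an object; the grip force is fixed at half the most. Time passes only in rows, so rows that repeat a pose let the fingers close. It gives the time, the measured TCP pose, the force and the opening at its end, in the units of the state.
- ctrl.state(): the state, without advancing time (a new reading comes with each control period).
- ctrl.capture(name): name is "side" or "top"; returns the picture (384x512x3 uint8, red, green, blue); there is no depth.
- ctrl.get_calibration(name): a dict with "vfov" (degrees; the focal length in pixels is half the picture's height over the tangent of half this angle, whatever the lens; pixels are square), "cx", "cy" (the principal point, pixels), "R" (3x3) and "t" (3): a world point X has camera coordinates R X + t. Camera axes: x right, y down, z forward; pixel columns grow to the right and rows downward; lengths in mm; the calibration is good to about 2 mm. A picture is of the moment at which its call begins. get_calibration takes no time and is no camera call.
- ctrl.hand_in(): hands the job in, once; it reports no verdict.
The state is a dict: "clock": time; "q": joint angles; "dq": joint speeds; "joint_efforts": joint torques, N m; "tcp_pos": TCP position; "ee_rot": TCP orientation; "force": force on the tool from outside, world axes, zero at the start; "wrist_torque": the same for the moment, N m; "finger_gap": finger opening in mm.
Only numpy, scipy, OpenCV 4.12 (cv2) and the standard library are available. Lean on these libraries where they do the work, as an engineer would, in place of code of your own. Each camera call takes 0.05 s, during which the arm holds its last target. There are 200 camera calls.

## Working session

There is one attempt and no reset: what is moved stays moved. The work goes in short steps, Python scripts to look and compute and a shell command to move; the robot and the scene stay as the last step left them, time stands still between calls to the robot, and variables do not carry over. Pictures are saved under pics/ and viewed, about 8 in all and at most 12, crops included, and the job is handed in when it is done.

```bash
mkdir -p pics
cat > h.py <<'E'
import numpy as np,cv2
from station import ctrl
def cam(n):
    c=ctrl.get_calibration(n); f=192/np.tan(np.radians(c['vfov'])/2)
    return f,c['cx'],c['cy'],np.array(c['R']),np.array(c['t'])
def ray(n,u,v):
    f,cx,cy,R,t=cam(n); d=R.T@np.array([(u-cx)/f,(v-cy)/f,1.]); return -R.T@t,d/np.linalg.norm(d)
def onz(n,u,v,z):
    o,d=ray(n,u,v); return o+d*(z-o[2])/d[2]
def tri(a,b):
    (o1,d1),(o2,d2)=ray('side',*a),ray('top',*b)
    s=np.linalg.lstsq(np.c_[d1,-d2],o2-o1,rcond=None)[0]
    p,q=o1+s[0]*d1,o2+s[1]*d2; return (p+q)/2,np.linalg.norm(p-q)
def proj(n,X):
    f,cx,cy,R,t=cam(n); p=R@np.array(X,float)+t; return np.array([f*p[0]/p[2]+cx,f*p[1]/p[2]+cy])
def save(n,f,crop=None,s=1):
    im=ctrl.capture(n); cv2.imwrite('pics/raw_'+f,im[:,:,::-1])
    if crop: x0,y0,x1,y1=crop; im=im[y0:y1,x0:x1]
    cv2.imwrite('pics/'+f,cv2.resize(im,None,fx=s,fy=s,interpolation=cv2.INTER_CUBIC)[:,:,::-1])
E
python3 - <<'E'
from h import *
save('side','s1.png',s=1.5);save('top','t1.png',s=1.5)
for n in('side','top'):
    print(n,ctrl.get_calibration(n), ray(n,256,192))
print(ctrl.state())
E
```

```text
side {'vfov': 48.2819289279234, 'cx': 253.27746663022634, 'cy': 188.43793806177516, 'R': array([[-0.99814743, -0.06065343,  0.00478173],
       [-0.0432061 ,  0.65129813, -0.75759091],
       [ 0.04283616, -0.75639402, -0.65271215]]), 't': array([ 511.31809555,   78.12916427, 1448.49809479])} (array([ 451.69840837, 1075.76311124, 1002.19727008]), array([ 0.03613157, -0.75132291, -0.65894491]))
top {'vfov': 53.55901353409741, 'cx': 256.0087622070869, 'cy': 186.6077667335487, 'R': array([[-0.02688146, -0.99959163, -0.00969355],
       [-0.9990786 ,  0.02718968, -0.03320649],
       [ 0.03345649,  0.00879197, -0.9994015 ]]), 't': array([  76.67729721,  516.5032832 , 1341.67031866])} (array([ 473.20099502,   50.80649327, 1358.76186728]), array([ 0.01929431,  0.00919946, -0.99977152]))
{'clock': 0.1, 'q': array([ 1.22099166,  0.46828064, -0.0116154 ,  1.60353596,  0.00600764,
        1.07141397, -0.05630688]), 'dq': array([-6.88985470e-04, -1.22768571e-03,  6.84737885e-04, -3.29402538e-03,
        4.42793417e-04,  8.12379629e-04,  4.52354689e-05]), 'joint_efforts': array([ 7.36614475e-04, -5.21641088e+01, -1.24819600e-02, -2.44361883e+01,
       -5.67665824e-02,  1.41974667e-02,  5.84630311e-05]), 'tcp_pos': array([ 196.09473436, -619.17324617,  224.73926979]), 'ee_rot': array([ 2.05640382,  0.31957961, -2.0571529 ]), 'force': array([ 0.21592294,  0.53241105, -0.36116376]), 'wrist_torque': array([-0.01085342, -0.01164675,  0.03008663]), 'finger_gap': 92.0726754593867}
```

View pics/s1.png

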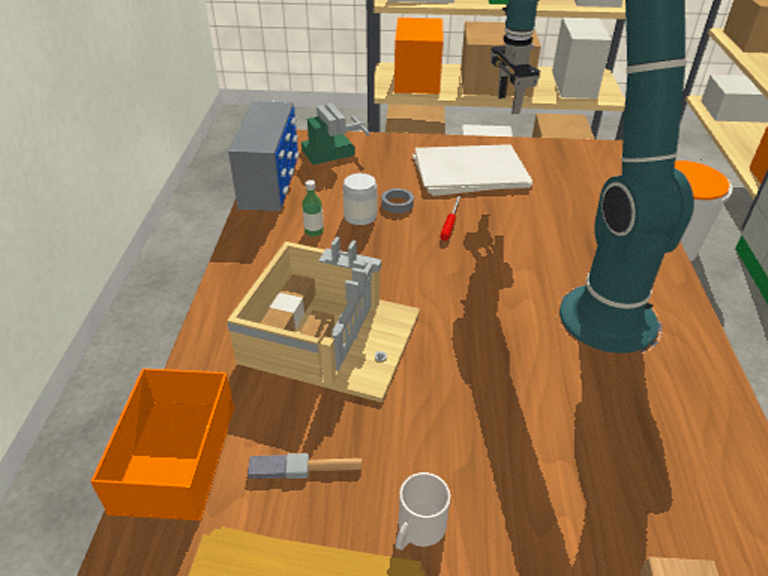

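View pics/t1.png

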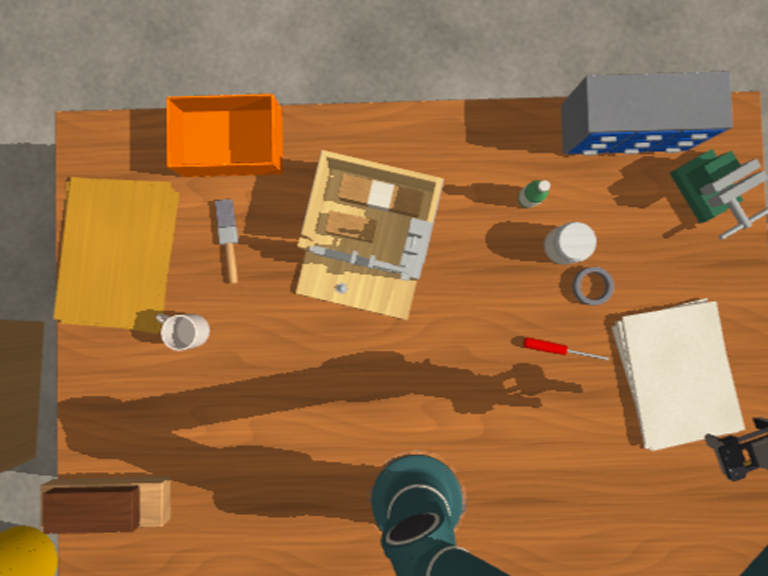

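The side view shows the crate around (305,315)/1.5 and the top view around (370,235)/1.5. Its hinge is at the left in the top view, and both catches are at the right front corner. I'll crop closer.

Run:
```python
from h import *
a=cv2.imread('pics/raw_s1.png')[150:280,145:290]; b=cv2.imread('pics/raw_t1.png')[95:220,190:300]
cv2.imwrite('pics/c1.png',np.hstack([cv2.resize(x,(400,int(x.shape[0]*400/x.shape[1])),interpolation=cv2.INTER_CUBIC)[:358] for x in(a,b)]))
```

```text
(no output)
```

View pics/c1.png

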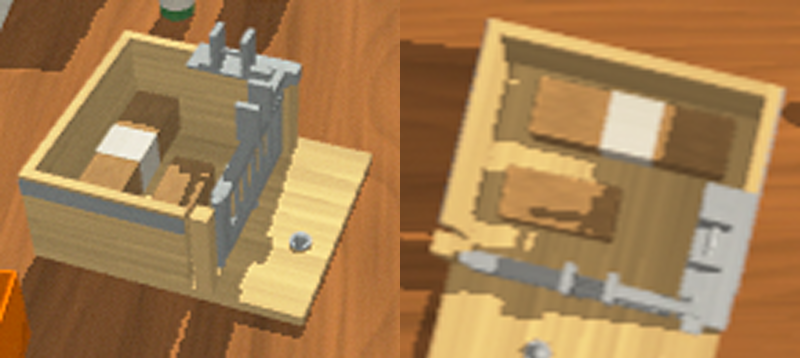

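```bash
cat >> h.py <<'E'
def crate(yaw,o):
    c,s=np.cos(yaw),np.sin(yaw); R=np.array([[c,-s,0],[s,c,0],[0,0,1]]); return lambda p: R@np.array(p,float)+np.array([o[0],o[1],0])
E
python3 - <<'E'
from h import *
T=lambda x,y:(190+x/3.636-.5,95+y/3.636-.5); S=lambda x,y:(145+x/2.7586-.5,150+y/2.7586-.5)
BL=onz('top',*T(90,20),126);BR=onz('top',*T(384,90),126);FR=onz('top',*T(322,331),132)
print(BL,BR,FR,np.linalg.norm(BL-BR),np.linalg.norm(BR-FR))
print('side',onz('side',*S(127,31),126),onz('side',*S(20,178),126))
e=BL-BR; yaw1=np.arctan2(e[1],e[0])-np.pi/2; e=BR-FR; yaw2=np.arctan2(e[1],e[0]); print(np.degrees([yaw1,yaw2]))
for nm,s,t in [('sidepost',(216,28),(313,225)),('sidemov',(250,36),(308,263)),('gpost',(247,106),(168,278)),('gmov',(265,75),(210,290))]:
    print(nm,tri(S(*s),T(*t)),onz('top',*T(*t),178),onz('side',*S(*s),182))
# fit pose from corners
from scipy.optimize import least_squares
pts=[((115,137,126),BL),((115,-137,126),BR),((-110,-137,132),FR)]
r=least_squares(lambda p:np.concatenate([(crate(p[0],p[1:])(a)-b)[:2] for a,b in pts]),[yaw1,500,100]);print(r.x,np.degrees(r.x[0]),r.fun)
C=crate(r.x[0],r.x[1:])
for n in('side','top'):
    for k,p in dict(hinge=(-100,105,130),gmid=(-100,-4,168)).items(): print(n,k,C(p),proj(n,C(p)))
E
```

```text
[801.49433966 190.5554786  126.        ] [730.50714826 -71.61479559 126.        ] [515.79731488  -9.58448919 132.        ] 271.610813503735 223.57117761852524
side [729.75242397 -68.90309795 126.        ] [798.63156309 194.52275216 126.        ]
[-15.15055413 -16.11416234]
sidepost (array([606.96976586,  -1.6776946 , 186.83039994]), np.float64(5.566250526346418)) [605.16191162  -2.23850535 178.        ] [610.7257485   -8.28166403 182.        ]
sidemov (array([571.39302275,   3.04783695, 181.14353997]), np.float64(2.0655226261257496)) [572.6931556    2.96597688 178.        ] [570.22889634   4.22839836 182.        ]
gpost (array([562.78206599, 122.97524377, 178.77794357]), np.float64(0.6190153326962579)) [563.15137966 123.03908603 178.        ] [562.03713966 126.71692008 182.        ]
gmov (array([548.4296523 ,  86.80256547, 193.05215283]), np.float64(4.88764735024082)) [551.87995038  87.37077834 178.        ] [547.26180936  73.40082871 182.        ]
[-2.71701071e-01  6.56322556e+02  9.11783046e+01] -15.567324683708176 [ 2.37628767  1.73448022 -0.17003605 -0.04376738 -2.20625159 -1.69071282]
side hinge [588.16988036 219.16351011 130.        ] [222.30214312 222.40350485]
side gmid [558.91749661 114.16209086 168.        ] [235.59521617 188.79329575]
top hinge [588.16988036 219.16351011 130.        ] [206.82020441 165.17556491]
top gmid [558.91749661 114.16209086 168.        ] [238.76657374 172.46308453]
```

```bash
cat >> h.py <<'E'
from scipy.spatial.transform import Rotation as Ro
YAW=np.radians(-15.6); C=crate(YAW,(656.3,91.2))
def goal(pos,jaw):  # jaw: world angle (deg) of tool y; tool x down
    s=ctrl.state(); R=Ro.from_rotvec(s['ee_rot']).as_matrix(); a=np.radians(jaw)
    print('clock',s['clock'],'tcp',s['tcp_pos'].round(1),'jaw',np.degrees(np.arctan2(R[1,1],R[0,1])).round(1),'q7',s['q'].round(2),'F',s['force'].round(1),'gap',s['finger_gap'])
    for k in(0,np.pi):
        y=np.array([np.cos(a+k),np.sin(a+k),0]);x=np.array([0,0,-1.]);G=np.c_[x,y,np.cross(x,y)]
        print('goal',np.round(pos,1),'turn',(np.degrees(Ro.from_matrix(R.T@G).as_rotvec())/8).round(2),'shift',(R.T@(np.array(pos)-s['tcp_pos'])/50).round(2))
E
python3 - <<'E'
from h import *
goal(C((-36,-105,262)),-15.6)
E
```

```text
clock 0.1 tcp [ 196.1 -619.2  224.7] jaw -72.4 q7 [ 1.22  0.47 -0.01  1.6   0.01  1.07 -0.06] F [ 0.2  0.5 -0.4] gap 92.0726754593867
goal [ 5.934e+02 -3.000e-01  2.620e+02] turn [-7.1  -0.    0.01] shift [ -0.73  -9.4  -11.31]
goal [ 5.934e+02 -3.000e-01  2.620e+02] turn [1.54e+01 1.00e-02 1.00e-02] shift [ -0.73  -9.4  -11.31]
```

```bash
python3 -m pendant '-2 0 0 -0.7 -3 -3.6 1;-7.1 0 0 -0.73 -9.4 -11.31 1;-7.1 0 0 -0.73 -9.4 -11.31 1;-7.1 0 0 -0.73 -9.4 -11.31 1;-7.1 0 0 -0.73 -9.4 -11.31 1;-7.1 0 0 -0.73 -9.4 -11.31 1;-7.1 0 0 -0.73 -9.4 -11.31 1;-7.1 0 0 -0.73 -9.4 -11.31 1;-7.1 0 0 -0.73 -9.4 -11.31 1;-7.1 0 0 -0.73 -9.4 -11.31 1'
python3 - <<'E'
from h import *
goal(C((-36,-105,262)),-15.6)
E
```

```text
clock: 1.1
tcp_pos: [466.3, -197.9, 252.1]
ee_rot: [1.407, 1.067, -1.408]
force: [-0.8, -1.0, 0.4]
finger_gap: 92.1
clock 1.1 tcp [ 466.3 -197.9  252.1] jaw -15.6 q7 [ 0.72  0.23 -0.45  1.9   0.12  1.04 -0.05] F [-0.8 -1.   0.4] gap 92.06576964660289
goal [ 5.934e+02 -3.000e-01  2.620e+02] turn [-0.01  0.    0.  ] shift [-0.2   1.38 -4.49]
goal [ 5.934e+02 -3.000e-01  2.620e+02] turn [22.49  0.   -0.  ] shift [-0.2   1.38 -4.49]
```

```bash
python3 -m pendant '0 0 0 -0.2 1.38 -4.49 1;0 0 0 -0.2 1.38 -4.49 1;0 0 0 -0.2 1.38 -4.49 1;0 0 0 -0.2 1.38 -4.49 1;0 0 0 -0.2 1.38 -4.49 1;0 0 0 -0.2 1.38 -4.49 1;0 0 0 -0.2 1.38 -4.49 1;0 0 0 -0.2 1.38 -4.49 1'
python3 - <<'E'
from h import *
goal(C((-36,-105,262)),-15.6)
a=ctrl.capture('side');b=ctrl.capture('top')
cv2.imwrite('pics/raw2s.png',a[:,:,::-1]);cv2.imwrite('pics/raw2t.png',b[:,:,::-1])
a=a[110:250,170:310];b=b[95:235,190:330]
cv2.imwrite('pics/c2.png',np.hstack([cv2.resize(x[:,:,::-1],(400,400),interpolation=cv2.INTER_CUBIC) for x in(a,b)]))
E
```

```text
clock: 1.9
tcp_pos: [592.1, -3.8, 261.5]
ee_rot: [1.407, 1.066, -1.41]
force: [-0.3, -0.1, -0.8]
finger_gap: 91.9
clock 1.9 tcp [592.1  -3.8 261.5] jaw -15.7 q7 [ 0.35  0.39 -0.52  1.68  0.22  1.12 -0.51] F [-0.3 -0.1 -0.8] gap 91.89892690698626
goal [ 5.934e+02 -3.000e-01  2.620e+02] turn [-0.02  0.01  0.01] shift [-0.01  0.01 -0.08]
goal [ 5.934e+02 -3.000e-01  2.620e+02] turn [ 2.248e+01  1.000e-02 -2.000e-02] shift [-0.01  0.01 -0.08]
```

View pics/c2.png

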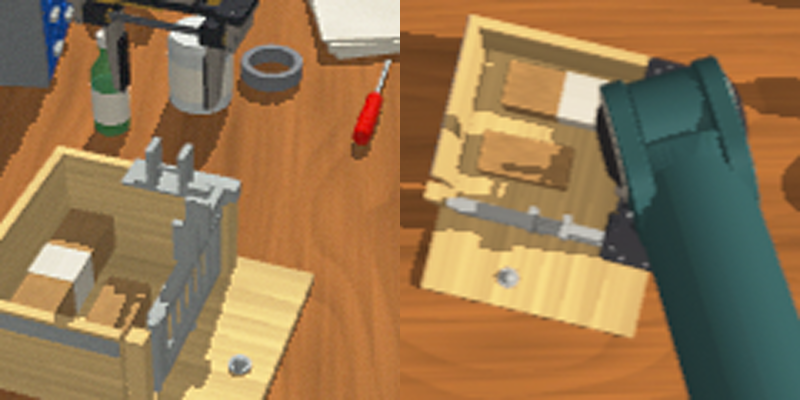

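The open fingers (side crop, 118 and 213) straddle the two side-catch jaws (152 and 186). I'll descend and close.

```bash
python3 -m pendant '0 0 0 0.5 0 -0.06 1;0 0 0 1 0 -0.06 1;0 0 0 1.4 0 -0.06 1;0 0 0 1.7 0 -0.06 1;0 0 0 1.9 0 -0.06 1;0 0 0 2 0 -0.06 1;0 0 0 2 0 -0.06 1'&&python3 -m pendant '0 0 0 0 0 0 0.6;0 0 0 0 0 0 0.5;0 0 0 0 0 0 0.4;0 0 0 0 0 0 0.3;0 0 0 0 0 0 0.2;0 0 0 0 0 0 0.2;0 0 0 0 0 0 0.2;0 0 0 0 0 0 0.2'
python3 - <<'E'
from h import *
goal(C((-36,-105,162)),-15.6)
E
```

```text
clock: 2.7
tcp_pos: [593.5, 0.6, 161.8]
ee_rot: [1.407, 1.068, -1.408]
force: [-0.2, -0.1, 0.3]
finger_gap: 91.9
clock: 3.5
tcp_pos: [598.6, -0.6, 162.2]
ee_rot: [1.414, 1.06, -1.398]
force: [18.8, -2.8, -12.1]
finger_gap: 33.6
clock 3.5 tcp [598.6  -0.6 162.2] jaw -15.7 q7 [ 0.32  0.5  -0.49  1.77  0.29  0.93 -0.57] F [ 18.8  -2.8 -12.1] gap 33.57222009815044
goal [ 5.934e+02 -3.000e-01  1.620e+02] turn [-0.01 -0.02 -0.08] shift [ 0.   -0.1   0.02]
goal [ 5.934e+02 -3.000e-01  1.620e+02] turn [22.49 -0.12  0.04] shift [ 0.   -0.1   0.02]
```

```bash
python3 -m pendant '0 0 0 0 0.1 0 0.2;0 0 0 0 0.1 0 0.2;0 0 0 0 0.1 0 0.5;0 0 0 0 0.1 0 0.8;0 0 0 0 0.1 0 1;0 0 0 0 0.1 0 1;0 0 0 -0.5 0.1 0 1;0 0 0 -1.2 0.1 0 1;0 0 0 -2 0.1 0 1;0 0 0 -2 0.1 0 1'
python3 - <<'E'
from h import *
goal(C((-100,-8,262)),74.4)
E
```

```text
clock: 4.5
tcp_pos: [601.4, 0.1, 267.9]
ee_rot: [1.413, 1.061, -1.399]
force: [-0.2, 0.8, -0.5]
finger_gap: 91.9
clock 4.5 tcp [6.014e+02 1.000e-01 2.679e+02] jaw -15.6 q7 [ 0.35  0.4  -0.53  1.66  0.22  1.13 -0.51] F [-0.2  0.8 -0.5] gap 91.88888812186008
goal [557.8 110.4 262. ] turn [-11.25   0.04  -0.07] shift [ 0.11 -1.43 -1.89]
goal [557.8 110.4 262. ] turn [11.25 -0.07 -0.04] shift [ 0.11 -1.43 -1.89]
```

```bash
python3 -m pendant '-1 0 0 0.1 -1 -1.3 1;-2 0 0 0.1 -1.43 -1.89 1;-3.06 0 0 0.1 -1.43 -1.89 1;-4.1 0 0 0.1 -1.43 -1.89 1;-5.1 0 0 0.1 -1.43 -1.89 1;-6.1 0 0 0.1 -1.43 -1.89 1;-7.1 0 0 0.1 -1.43 -1.89 1;-8.1 0 0 0.1 -1.43 -1.89 1;-9.1 0 0 0.1 -1.43 -1.89 1;-10.1 0 0 0.1 -1.43 -1.89 1' && python3 -m pendant '-1.15 0 0 0 0 0 1;-1.15 0 0 0 0 0 1;-1.15 0 0 0 0 0 1;-1.15 0 0 0 0 0 1'
python3 - <<'E'
from h import *
goal(C((-99,-5,262)),74.4)
a=ctrl.capture('side');b=ctrl.capture('top')
cv2.imwrite('pics/raw3s.png',a[:,:,::-1]);cv2.imwrite('pics/raw3t.png',b[:,:,::-1])
a=a[110:250,170:310];b=b[95:235,190:330]
cv2.imwrite('pics/c3.png',np.hstack([cv2.resize(x[:,:,::-1],(400,400),interpolation=cv2.INTER_CUBIC) for x in(a,b)]))
E
```

```text
clock: 5.5
tcp_pos: [554.7, 109.6, 256.6]
ee_rot: [0.335, 1.545, -0.336]
force: [-0.1, 0.2, 0.8]
finger_gap: 91.8
clock: 5.9
tcp_pos: [554.9, 109.6, 256.9]
ee_rot: [0.216, 1.56, -0.216]
force: [0.3, 0.1, -0.3]
finger_gap: 91.9
clock 5.9 tcp [554.9 109.6 256.9] jaw 74.2 q7 [ 0.43  0.45 -0.89  1.74  0.38  1.14  0.72] F [ 0.3  0.1 -0.3] gap 91.94291103868471
goal [559.6 113.  262. ] turn [-0.02 -0.    0.  ] shift [-0.1   0.09  0.07]
goal [559.6 113.  262. ] turn [22.48  0.    0.  ] shift [-0.1   0.09  0.07]
```

View pics/c3.png

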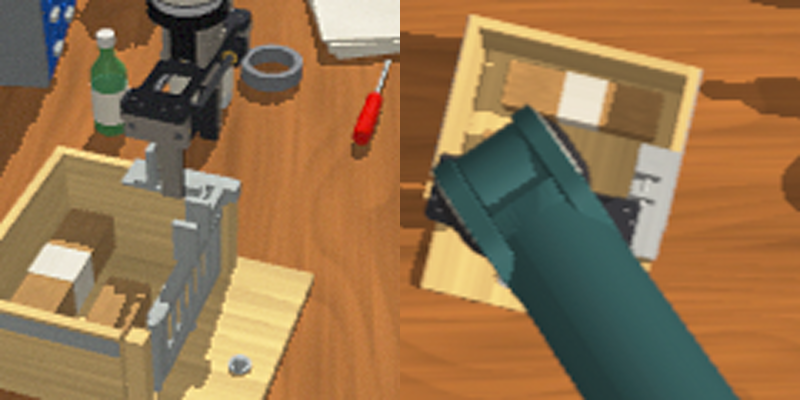

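The near finger (side crop, 172,170) hangs over the hinge side of the gate catch. The top view shows the side-catch jaws close together at (648,190). I'll descend and squeeze.

```bash
python3 -m pendant '0 0 0 0.5 0.08 0.07 1;0 0 0 1 0.08 0.07 1;0 0 0 1.4 0.08 0.07 1;0 0 0 1.7 0.08 0.07 1;0 0 0 1.9 0.08 0.07 1;0 0 0 1.9 0.08 0.07 1' && python3 -m pendant '0 0 0 0 0 0 0.6;0 0 0 0 0 0 0.5;0 0 0 0 0 0 0.4;0 0 0 0 0 0 0.3;0 0 0 0 0 0 0.2;0 0 0 0 0 0 0.2;0 0 0 0 0 0 0.2;0 0 0 0 0 0 0.2'
python3 - <<'E'
from h import *
goal(C((-99,-5,162)),74.4)
E
```

```text
clock: 6.6
tcp_pos: [558.9, 112.5, 161.0]
ee_rot: [0.214, 1.562, -0.215]
force: [0.3, -0.4, -0.3]
finger_gap: 92.1
clock: 7.4
tcp_pos: [559.3, 112.2, 162.1]
ee_rot: [0.214, 1.56, -0.215]
force: [-2.8, -5.4, 4.3]
finger_gap: 31.4
clock 7.4 tcp [559.3 112.2 162.1] jaw 74.3 q7 [ 0.36  0.56 -0.82  1.82  0.49  0.98  0.63] F [-2.8 -5.4  4.3] gap 31.352421298254274
goal [559.6 113.  162. ] turn [-0.01 -0.    0.  ] shift [0.   0.02 0.  ]
goal [559.6 113.  162. ] turn [2.249e+01 1.000e-02 0.000e+00] shift [0.   0.02 0.  ]
```

```bash
python3 -m pendant '0.5 0 0 0 0.005 -0.153 0.2;1 0 0 0 0.02 -0.306 0.2;1.5 0 0 0 0.05 -0.457 0.2;2 0 0 0 0.085 -0.606 0.2;2.5 0 0 0 0.133 -0.752 0.2;3 0 0 0 0.19 -0.895 0.2;3.5 0 0 0 0.257 -1.033 0.2;3.5 0 0 0 0.257 -1.033 0.2'
python3 - <<'E'
from h import *
s=ctrl.state();h=C((-100,105,0));d=s['tcp_pos']-h;print('r',np.hypot(d[0],d[1]),'theta',74.4+180-np.degrees(np.arctan2(d[1],d[0]))%360)
goal(s['tcp_pos'],74.4-28)
E
```

```text
clock: 8.2
tcp_pos: [512.7, 138.1, 162.1]
ee_rot: [0.594, 1.487, -0.598]
force: [1.0, -5.1, 3.1]
finger_gap: 31.4
r 110.76577977540146 theta 27.34930751852545
clock 8.2 tcp [512.7 138.1 162.1] jaw 46.3 q7 [ 0.26  0.46 -0.74  1.91  0.39  0.91  0.14] F [ 1.  -5.1  3.1] gap 31.372440383476288
goal [512.7 138.1 162.1] turn [-0.01  0.01  0.01] shift [0. 0. 0.]
goal [512.7 138.1 162.1] turn [ 2.249e+01  2.000e-02 -1.000e-02] shift [0. 0. 0.]
```

```bash
python3 -m pendant '0.5 0 0 0 0.005 -0.153 0.2;1 0 0 0 0.02 -0.306 0.2;1.5 0 0 0 0.05 -0.457 0.2;2 0 0 0 0.085 -0.606 0.2;2.5 0 0 0 0.133 -0.752 0.2;3 0 0 0 0.19 -0.895 0.2;3.5 0 0 0 0.257 -1.033 0.2;4 0 0 0 0.334 -1.166 0.2;4 0 0 0 0.334 -1.166 0.2' && python3 -m pendant '0.5 0 0 0 0.005 -0.153 0.2;1 0 0 0 0.02 -0.306 0.2;1.5 0 0 0 0.05 -0.457 0.2;2 0 0 0 0.085 -0.606 0.2;2.5 0 0 0 0.133 -0.752 0.2;3 0 0 0 0.19 -0.895 0.2;3 0 0 0 0.19 -0.895 0.2;3 0 0 0 0.19 -0.895 0.2'
python3 - <<'E'
from h import *
s=ctrl.state();h=C((-100,105,0));d=s['tcp_pos']-h;print('r',np.hypot(d[0],d[1]),'theta',74.4+180-np.degrees(np.arctan2(d[1],d[0]))%360)
goal(s['tcp_pos'],74.4-84)
a=ctrl.capture('side');b=ctrl.capture('top')
cv2.imwrite('pics/raw4s.png',a[:,:,::-1])
a=a[110:280,150:320];b=b[95:235,190:330]
cv2.imwrite('pics/c4.png',np.hstack([cv2.resize(x[:,:,::-1],(400,400),interpolation=cv2.INTER_CUBIC) for x in(a,b)]))
E
```

```text
clock: 9.1
tcp_pos: [482.4, 190.0, 162.1]
ee_rot: [1.021, 1.316, -1.026]
force: [-1.2, -7.9, 6.5]
finger_gap: 31.1
clock: 9.9
tcp_pos: [480.7, 235.0, 162.0]
ee_rot: [1.33, 1.123, -1.335]
force: [-1.7, -7.2, 6.2]
finger_gap: 31.3
r 108.69667552466005 theta 82.73888292107068
clock 9.9 tcp [480.7 235.  162. ] jaw -9.7 q7 [-0.08  0.42 -0.54  1.91  0.28  0.89 -0.93] F [-1.7 -7.2  6.2] gap 31.33783006931868
goal [480.7 235.  162. ] turn [-0.01  0.02  0.01] shift [0. 0. 0.]
goal [480.7 235.  162. ] turn [ 2.249e+01  1.000e-02 -3.000e-02] shift [0. 0. 0.]
```

View pics/c4.png

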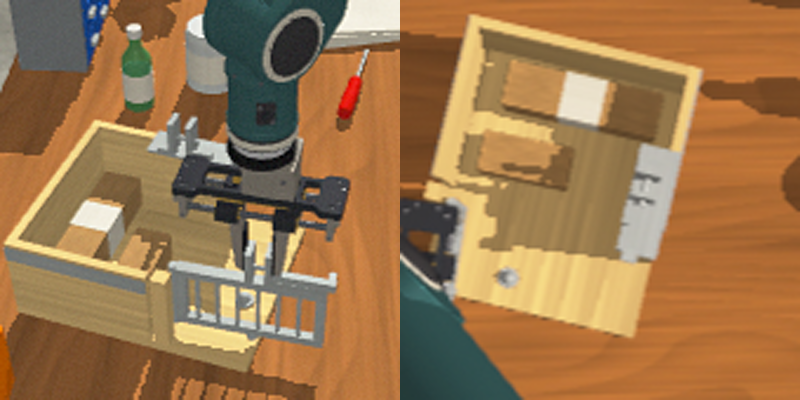

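The gate stands about square to the crate front (side crop 170–335, 265–340), with both fingers on its catch. The side-catch jaws are together and the cartons haven't moved. I'll settle and hand in.

```bash
python3 -m pendant '0 0 0 0 0 0 0.2;0 0 0 0 0 0 0.2;0 0 0 0 0 0 0.2;0 0 0 0 0 0 0.2' && python3 -c "
from station import ctrl
print(abs(ctrl.state()['dq']).max());print(ctrl.hand_in())"
```

```text
clock: 10.4
tcp_pos: [480.7, 234.9, 162.1]
ee_rot: [1.33, 1.123, -1.335]
force: [-1.6, -7.3, 7.0]
finger_gap: 31.2
0.0011872767089675497
the job is handed in; nothing more can be done
None
```

The gate is wide open and still held by the gripper, and I handed the job in at about 10.4 s; the hand-in returns no verdict.

- **Side catch:** squeezed until the gap between the fingers read 33.6 mm, against 34 mm nominal for fully in. The last picture shows its jaws still together.
- **Gate catch:** squeezed to a 31.4 mm finger gap (32 mm nominal). I kept it squeezed throughout the swing.
- **Gate angle:** about 83° (1.44 rad), worked out from the tool position and my fitted hinge position. I had no direct reading of the gate joint. The picture agrees that it stands about square to the front.
- **At hand-in:** the arm was still, with about 10 N at the wrist and the fingers clamped on the catch.
- **Bystanders:** the ones in view at the end were the cartons, glue, paint can and screwdriver, and they looked unmoved. I checked this by eye only and did not look again at the tape, mug or brush, which the arm did not go near.
- **Disagreement:** when squeezing the side catch the arm was pulled about 5 mm from my estimated centre, with some 20 N at the wrist. I shifted the tool to suit before letting go.

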